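# Hang up the vial carrier and hold the heater cover at its balance point

### The arm

A 6-joint arm with a two-finger parallel gripper is mounted at the origin on the work surface. World frame = base frame: x ahead of the robot, y to its left, z up, the work surface at z = 0. Lengths are in mm, angles in degrees, forces in N, time in s.
With the tool pointing down it reaches from about 350 to 850 mm from the base axis. Payload 8.1 kg.
Tool frame: the origin (TCP) lies between the finger pads; the fingertips stand 14 mm ahead of it and the grasp point (between the pads) lies 5 mm behind it; z points along the fingers, x is the direction in which the jaws open and shut, and the axes are right-handed (so a half turn about z gives the same grasp; the last joint's range is limited). The gripper opens to 85 mm and grips with 20 to 120 N. Pads are 22 mm wide; open, the fingers measure 114 mm over their backs; the gripper's body (76 mm by 85 mm) begins 54 mm behind the grasp point. The pads swing forward as they close: fully open they stand 13 mm farther back than shut.
Start: joints at [-68.148, 7.471, 85.268, -0, 87.261, -4.893], TCP at [270.038, -535.803, 245.292] pointing down, gripper open.
Joint ranges: [-169.43, 169.43], [-51.17, 129.36], [1.28, 143.12], [-76.62, 256.62], [0, 156.53], [-152.29, 152.29]. Speed limits (degrees/s): [136.94, 136.94, 159.86, 180, 180, 180].

### API

Orientations are given as [roll, pitch, yaw] about the fixed x, y, z axes, in that order (R = Rz(yaw) Ry(pitch) Rx(roll)).
In Python, from bench import r, vision, job gives the robot as it stands.
- The arm moves only by the tool send_rows, never from a script. Its arguments are lists of equal length, an entry for each row: "dp": the shift along the world's x, y, z in mm, a list of three; "rot": the turn, a rotation vector about the world's x, y, z in rad, a list of three. In form: {"dp": [[tx, ty, tz], ...], "rot": [[wx, wy, wz], ...]}. A call has 1 to 5 rows; each row is the pose to reach, as a shift and turn from the pose commanded when the call began; what a row does not reach only later rows make up. A row lasts 1/8 s, in which the tool goes at most 62.5 mm and 10.7 degrees, less where a joint would pass 70% of its speed; a pose out of reach is approached as far as the arm can. A call with a gripper value outside its range is refused whole. "jaw" is the finger opening in mm, from 0 to 85.4, set as the call begins (left out, the last holds). The fingers move at their own pace and stop on an object; "force" is the grip in N (left out, the last holds). Time passes only in rows, so rows that repeat a pose let the fingers close. It gives the time, the measured TCP pose, the force and the opening at its end, in the units of the state.
- r.sense(): the state, without advancing time (a new reading comes with each control period).
- vision.snapshot(name): name is "side" or "top" or "wrist"; returns a dict with "pixels" (480x640x3 uint8, red, green, blue), "depth" (480x640 float32, mm along the optical axis (not along the pixel's ray), 0 where there is no reading), "intrinsics" (3x3 intrinsics, pixels), "k1" (the pictures are not rectified: a ray, as slopes to the right and down, at radius r is drawn at 1 + k1 r^2 times it, then the intrinsics apply), "world_from_camera" (4x4, takes a point from camera to world coordinates); the wrist camera has in their place "T_tool_cam" (4x4, takes a point from camera to tool coordinates, whose origin is the TCP and whose axes are the tool frame's). Camera axes: x right, y down, z forward; pixel columns grow to the right and rows downward; lengths in mm; the calibration is good to about 2 mm. A picture is of the moment at which its call begins: read the wrist's pose just before it.
- job.hand_in(): hands the job in, once; it reports no verdict.
The state is a dict: "time": time; "joint_pos": joint angles; "qd": joint speeds; "joint_efforts": joint torques, N m; "tool_pos": TCP position; "tcp_rot": TCP orientation; "ft_force": force on the tool from outside, world axes, zero at the start; "wrist_torque": the same for the moment, N m; "finger_gap": finger opening in mm.
Only numpy, scipy, OpenCV 4.12 (cv2) and the standard library are available. Lean on these libraries where they do the work, as an engineer would, in place of code of your own. Each camera call takes 0.05 s, during which the arm holds its last target.

### The job

The stay of the block heater's cover is missing and a colleague wants to fit a new one. Pick the vial carrier off the closed cover by its orange grip, hang it by its arched handle on the hook stand and let go of it; then take the cover by its yellow bar, swing it up to its balance point, standing straight up, and finish while still holding it there between the fingers, so that it falls neither shut nor over backwards. Do not let the cover go over backwards or tip the carrier over, and leave everything else on the bench where it is.

Things in the scene. Friction and masses are not known exactly. Their poses are not given: they have to be found in the camera images.
- carrier_grip (a point): centre of the orange grip block of the vial carrier (loose, about 280 g; it starts standing on the heater's closed cover). Block 18 x 24 x 32 mm (carrier x, y, z), this point 163 mm above the carrier's underside; grip it from above with the fingers closing along the carrier's y (24 mm). Axes: z up, y along the handle and the tray's 90 mm length, x through the handle's opening
- carrier_loop (a point): underside of the middle of the carrier's arched white handle: 125 mm above the carrier's underside, 38 mm below the grip point. The arch is a 10 mm round bar along the carrier's y, sloping down 15 mm to the uprights, 84 mm apart inside; the opening below it reaches down to the vials, 55 mm above the underside. Tray 60 x 90 mm. Axes as for the grip
- hook_seat (a point): lowest point of the hook's upper side, where the handle shall rest, 210 mm above the table. 8 mm steel rod on a fixed stand; z up, x level from the free tip towards the post: thread the handle on along +x, the carrier's x parallel to this x (either way). The rod rises gently to the post, which is 80 mm away at +x and 247 mm tall. Base plate 12 mm thick, x -10 to 120 mm, y +-55 mm
- hook_tip (a point): top of the hook's upturned free end, a red ball 11 mm across: 26 mm from the seat towards -x of the hook and 21 mm above the seat
- cover (a joint): angle of the heater's blue hinged cover in rad: 0 closed (level), growing as its near edge is lifted. It swings almost freely (panel 155 x 200 x 10 mm, about 350 g with its bar); its centre of mass lies in its plane, so it balances standing straight up at 1.57. Short of that it falls shut, beyond it falls over backwards to a stop at 2.4
- cover_bar (a point): centre of the yellow round bar at the cover's free edge: 12 mm thick, parallel to the hinge, 100 mm clear between its arms. It lies in the cover's plane, 200 mm from the hinge line, 40 mm beyond the panel's edge; closed: 95 mm above the table, 30 mm in front of the heater. Turns with the cover: y along the bar, x to the hinge. Gripped lightly across it turns between the fingers
- cover_hinge (a point): middle of the cover's hinge line on the fixed dry block heater (white box 170 x 220 x 88 mm), 95 mm above the table, on its far top edge. Axes fixed: z up, y along the hinge, x level, away from the heater's front; the closed cover reaches towards -x and opens by turning about +y
- cover_top (a point): middle of the top face of the cover panel, 100 mm above the table when closed
- amber_a: amber glass bottle, blue cap, 64 mm across, 150 mm tall; bystander, origin at the centre of its underside
- amber_b: amber glass bottle, white cap, 64 mm across, 150 mm tall; bystander, origin at the centre of its underside
- jar: small clear jar with a red lid, 56 mm across, 60 mm tall; bystander, origin at the centre of its underside
- beaker: open glass beaker, 72 mm across, 90 mm tall; bystander, origin at the centre of its underside
- wash: white wash bottle, 68 mm across, with a thin bent spout reaching 205 mm high and 55 mm out to the side; bystander, origin at the centre of its underside
- cylinder: clear measuring cylinder on a 68 mm foot, 170 mm tall; bystander, origin at the centre of its underside
- spray: turquoise spray bottle, 60 x 85 mm, about 222 mm tall; bystander, origin at the centre of its underside
- carrier: the vial carrier as a whole; origin at the centre of its underside, axes as for its grip
- hook: the hook stand as a whole, fixed; origin on the table straight below the hook's seat, axes as for the seat

How it is judged (in metres and radians):
On the way, in this order (a step that is already met when the one before it is completed fails the run):
1. the carrier hangs by its handle from the hook, let go of (distance between carrier_loop and hook_seat below 0.075 m and contact force between carrier and hook above 1 N and contact force between the fingers and carrier below 0.05 N and angle between carrier_loop's own z axis and vertical below 0.3 rad and height (world z) of carrier_loop above 0.2 m), for 0.4 s.
2. the cover stands at its balance point, held by the fingers (value of joint cover between 1.47 and 1.67 rad and contact force between the fingers and cover above 0.5 N), for 0.5 s.
At the end, for the whole second after the job is handed in: The carrier hangs from the hook, let go of: handle's underside within 75 mm of the hook's seat and above 200 mm, tilted less than 0.3 rad, hook carrying it (over 1 N), slower than 0.1 m/s. The fingers hold the cover (contact over 0.5 N) at 1.57 +-0.10 rad, turning slower than 0.15 rad/s (all of step 1 and all of step 2 and velocity of joint cover between -0.15 and 0.15 rad/s and linear speed of carrier below 0.1 m/s); the arm keeps its last pose, push and grip.
It fails at once if the cover goes over backwards (past 1.9 rad) (value of joint cover above 1.9 rad).
It fails at once if the carrier is tipped over (more than 1 rad) (angle between carrier_grip's own z axis and vertical above 1 rad).
It fails at once if a bystander is moved more than 40 mm (distance of any of amber_a, amber_b, jar, beaker, wash, cylinder, spray from where it was at the start of the episode above 0.04 m).
It also fails if it takes over 69 s, if anything falls off the work surface, if the arm or the gripper's body presses on something with over 40 N, if the wrist force passes 120 N, or if a joint passes its speed limit or range.

## Working session

There is one attempt and no reset: what is moved stays moved. The work goes in short steps, Python scripts to look and compute and a tool call to move; the robot and the scene stay as the last step left them, time stands still between calls to the robot, and variables do not carry over. Pictures are saved under pics/ and viewed, and the job is handed in when it is done.

Besides the shell and the picture viewer there is one more tool, called after ">>>" as a command line: name --argument value ..., lists and objects as JSON in quotes. send_rows: Moves the arm, as the interface text tells. Its arguments: {"type":"object","properties":{"dp":{"type":"array"},"rot":{"type":"array"},"jaw":{"type":"number"},"force":{"type":"number"}},"required":["dp","rot"]}

```bash
ls; mkdir -p pics
cat > h.py <<'E'
import numpy as np, cv2
from bench import r, vision, job
def snap(n,tag):
    s=r.sense() 
    d=vision.snapshot(n)
    cv2.imwrite(f'pics/{tag}.png',cv2.cvtColor(d['pixels'],cv2.COLOR_RGB2BGR))
    if 'T_tool_cam' in d:
        from scipy.spatial.transform import Rotation as R
        T=np.eye(4);T[:3,:3]=R.from_euler('xyz',s['tcp_rot'],degrees=True).as_matrix();T[:3,3]=s['tool_pos']
        W=T@np.array(d['T_tool_cam'])
    else: W=np.array(d['world_from_camera'])
    d['W']=W
    np.savez(f'pics/{tag}.npz',px=d['pixels'],depth=d['depth'],K=d['intrinsics'],k1=d['k1'],W=W)
    return d
class V:
    def __init__(s,tag):
        z=np.load(f'pics/{tag}.npz');s.px=z['px'];s.depth=z['depth'];s.K=z['K'];s.k1=float(z['k1']);s.W=z['W'];s.hsv=cv2.cvtColor(s.px,cv2.COLOR_RGB2HSV)
    def slopes(s,uv):
        uv=np.asarray(uv,float).reshape(-1,1,2)
        return cv2.undistortPoints(uv,s.K,np.array([s.k1,0,0,0.])).reshape(-1,2)
    def ray(s,uv):
        a=s.slopes(uv);d=np.c_[a,np.ones(len(a))]
        return s.W[:3,3],d@s.W[:3,:3].T
    def plane(s,uv,z):
        o,d=s.ray(uv);return o+d*((z-o[2])/d[:,2])[:,None]
    def pts(s,mask):
        v,u=np.nonzero(mask&(s.depth>0))
        a=s.slopes(np.c_[u,v]);dd=s.depth[v,u][:,None]
        return (np.c_[a,np.ones(len(a))]*dd)@s.W[:3,:3].T+s.W[:3,3]
    def proj(s,P):
        P=np.atleast_2d(P);c=(P-s.W[:3,3])@s.W[:3,:3];a=c[:,:2]/c[:,2:];a=a*(1+s.k1*(a**2).sum(1))[:,None]
        return a@s.K[:2,:2].T+s.K[:2,2]
def tri(o1,d1,o2,d2):
    A=np.c_[d1,-d2];t=np.linalg.lstsq(A,o2-o1,rcond=None)[0]
    p,q=o1+d1*t[0],o2+d2*t[1];return (p+q)/2,np.linalg.norm(p-q)
E
python3 - <<'E'
from h import *
print(r.sense())
for n in('side','top','wrist'):
    d=snap(n,n+'0');print(n,d['W'].round(2).tolist(),d['k1'],d['intrinsics'])
E
```

```text
pics
{'time': 0.0, 'joint_pos': array([-6.81463052e+01,  7.51492137e+00,  8.53296769e+01,  4.26949814e-04,
        8.72611037e+01, -4.89216748e+00]), 'qd': array([-0.10684834,  0.02786059,  0.03065287, -0.01427837, -0.02028775,
       -0.01227682]), 'joint_efforts': array([ 9.39514430e-04, -5.69403577e+01, -5.00544798e+01, -2.60782781e-04,
        1.50317472e-02, -3.47978585e-06]), 'tool_pos': array([ 269.85564126, -535.30430759,  244.24253961]), 'tcp_rot': array([-1.79990561e+02,  1.05280581e-01, -6.32541498e+01]), 'ft_force': array([-0.80688406, -0.12905294, -0.41732422]), 'wrist_torque': array([-0.00894706, -0.0074095 ,  0.0170514 ]), 'finger_gap': 85.24494536385852}
side [[-0.78, -0.37, 0.51, -123.3], [-0.63, 0.47, -0.63, 853.38], [-0.01, -0.81, -0.59, 987.78], [0.0, 0.0, 0.0, 1.0]] -0.007128070397677067 [[482.46668561   0.         323.1224973 ]
 [  0.         482.46668561 249.42162586]
 [  0.           0.           1.        ]]
top [[0.03, -0.99, 0.11, 427.32], [-1.0, -0.03, -0.01, 28.72], [0.02, -0.11, -0.99, 1577.83], [0.0, 0.0, 0.0, 1.0]] -0.0810913083851212 [[505.44723251   0.         320.15561191]
 [  0.         505.44723251 237.95684369]
 [  0.           0.           1.        ]]
wrist [[0.45, -0.84, -0.29, 345.76], [-0.89, -0.42, -0.14, -497.27], [-0.0, 0.33, -0.95, 372.52], [0.0, 0.0, 0.0, 1.0]] -0.07560303420632598 [[401.39406115   0.         321.14004748]
 [  0.         401.39406115 241.65371261]
 [  0.           0.           1.        ]]
```

View pics/side0.png

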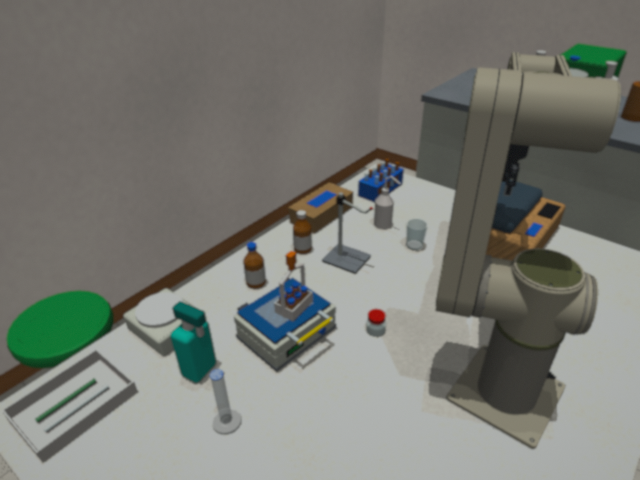

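View pics/top0.png

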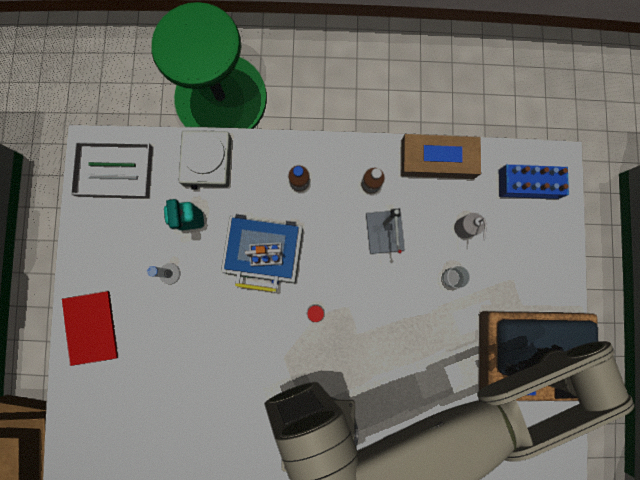

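View pics/wrist0.png

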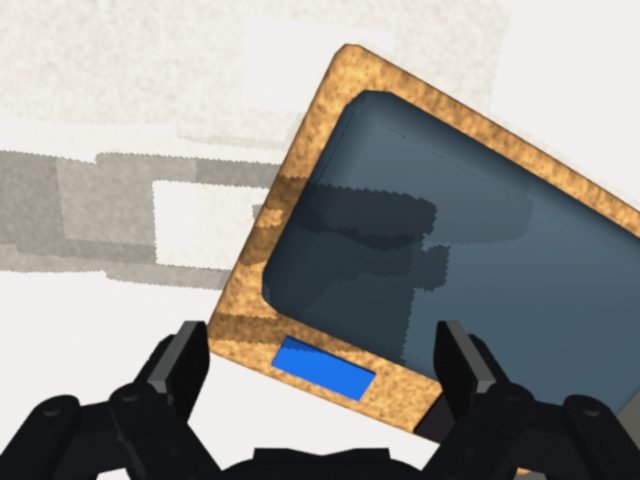

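The side view shows the heater at (285,320) with the carrier's orange grip at (291,260) and the hook stand at (345,235). In the top view the grip is at (261,250), the yellow bar at (257,287), and the hook's red tip at about (400,251).

Run:
```python
from h import *
S=V('side0');T=V('top0')
def blob(v,name,lo,hi,roi,smin=120,vmin=60,mn=3):
    h,s,b=cv2.split(v.hsv)
    m=((h>=lo)&(h<=hi)&(s>=smin)&(b>=vmin))
    R=np.zeros_like(m);x0,y0,x1,y1=roi;R[y0:y1,x0:x1]=1;m&=R
    n,l,st,c=cv2.connectedComponentsWithStats(m.astype(np.uint8))
    for i in np.argsort(-st[1:,4])[:2]+1:
        if st[i,4]>=mn:
            p=v.pts(l==i);print(name,st[i].tolist(),c[i].round(1),np.median(p,0).round(1) if len(p) else None, np.ptp(p,0).round(0) if len(p) else None)
for v,n,rois in ((S,'S',{'or':(270,245,310,275),'ye':(285,310,345,350),'bl':(230,275,340,340),'rt':(350,195,380,220)}),(T,'T',{'or':(245,238,285,265),'ye':(225,270,290,295),'bl':(215,210,310,290),'rt':(385,240,410,260)})):
    blob(v,n+' orange',5,15,rois['or'],150)
    blob(v,n+' yellow',22,33,rois['ye'])
    blob(v,n+' blue',100,115,rois['bl'],150)
    blob(v,n+' redtip',0,6,rois['rt'],100); blob(v,n+' redtip',170,180,rois['rt'],100)
for a,(x0,y0,x1,y1),tag in((S,(220,160,440,360),'sc'),(T,(200,190,420,320),'tc')):
    c=a.px[y0:y1,x0:x1];k=3.6 
    cv2.imwrite(f'pics/{tag}.png',cv2.resize(cv2.cvtColor(c,cv2.COLOR_RGB2BGR),None,fx=3,fy=3,interpolation=cv2.INTER_CUBIC))
```

```text
S orange [287, 251, 12, 18, 115] [291.  258.8] [532.  173.2 269.3] [259. 297. 274.]
S orange [300, 251, 7, 2, 7] [303.  251.4] [ 759.9 -124.2   11.5] [17. 17. 14.]
S yellow [297, 317, 35, 27, 194] [314.3 329.9] [441.2 193.9  99.3] [ 46. 131.  46.]
S blue [239, 288, 90, 52, 1269] [279. 316.] [523.4 234.2  99.9] [176. 196.  11.]
S blue [285, 279, 15, 14, 123] [290.5 285.1] [595.  125.8 103.2] [81. 94. 63.]
T orange [256, 246, 9, 8, 65] [259.8 249.2] [538.8 166.7 278.6] [17. 21. 31.]
T yellow [235, 283, 41, 9, 139] [254.9 287.1] [442.7 197.7  99.5] [ 20. 118. 117.]
T blue [225, 218, 73, 60, 1968] [261.  247.2] [560.6 182.3  99.7] [170. 208.  24.]
T blue [262, 256, 6, 6, 25] [264.8 258.2] [524.7 164.7 155. ] [14. 15. 23.]
T redtip [398, 250, 4, 3, 7] [399.4 250.9] [ 549.4 -201.1  231.7] [ 23.  47. 231.]
```

View pics/sc.png

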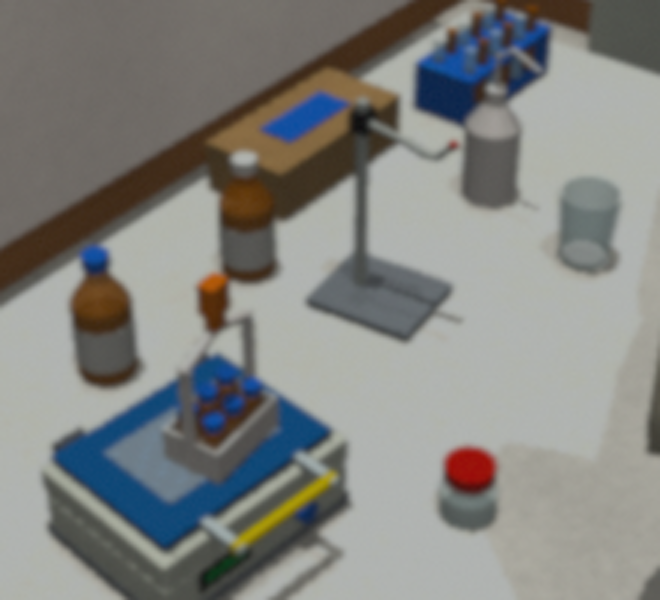

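View pics/tc.png

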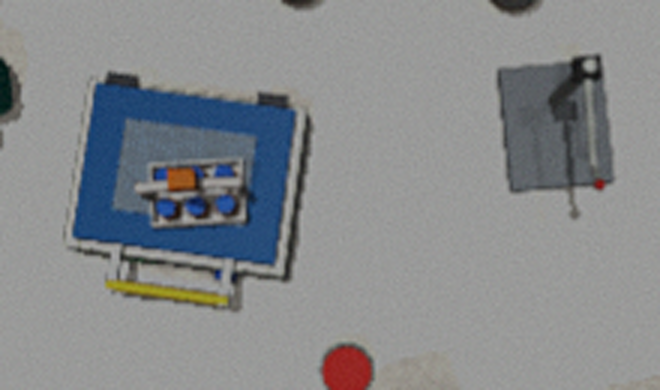

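>>> send_rows --dp '[[10,35,30],[25,80,60],[45,135,90],[65,190,120],[85,240,150]]' --rot '[[0,0,0.17],[0,0,0.35],[0,0,0.53],[0,0,0.71],[0,0,0.89]]'

```text
time: 0.78
tool_pos: [353.3, -298.6, 393.1]
tcp_rot: [-180.0, 0.0, -11.9]
ft_force: [2.1, -0.0, 0.2]
finger_gap: 85.8
```

>>> send_rows --dp '[[15,55,0],[30,110,0],[45,165,0],[60,220,0],[75,275,0]]' --rot '[[0,0,0.17],[0,0,0.35],[0,0,0.53],[0,0,0.71],[0,0,0.89]]'

```text
time: 1.4
tool_pos: [428.2, -23.6, 392.5]
tcp_rot: [180.0, -0.0, 39.1]
ft_force: [0.8, 0.4, -0.1]
finger_gap: 85.6
```

>>> send_rows --dp '[[0,10,0],[0,20,0],[0,20,0],[0,20,0],[0,20,0]]' --rot '[[0,0,0.17],[0,0,0.35],[0,0,0.53],[0,0,0.71],[0,0,0.89]]'

```text
time: 2.02
tool_pos: [428.1, -5.3, 392.3]
tcp_rot: [-180.0, -0.0, 90.1]
ft_force: [-0.0, -0.5, 0.3]
finger_gap: 85.4
```

Run:
```python
from h import *
d=snap('wrist','w1');print(d['W'].round(2).tolist());snap('side','side1');snap('top','top1')
```

```text
[[0.0, 0.95, 0.33, 344.59], [1.0, -0.0, 0.0, -5.04], [0.0, 0.33, -0.95, 520.52], [0.0, 0.0, 0.0, 1.0]]
```

View pics/w1.png

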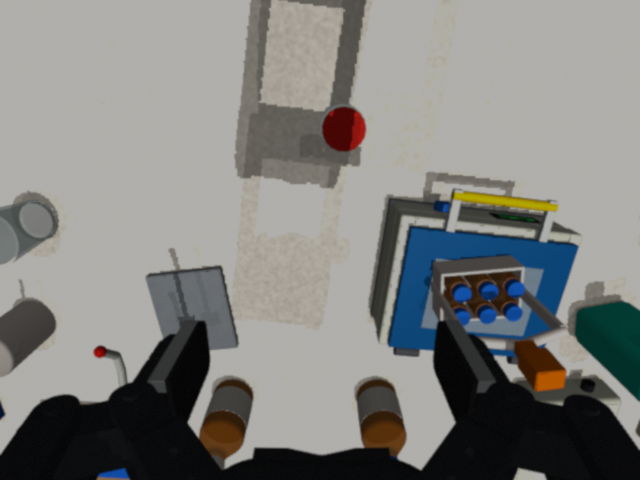

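>>> send_rows --dp '[[-10,50,10],[-20,100,20],[-30,150,30],[-30,170,30],[-30,170,30]]' --rot '[[0,0,0],[0,0,0],[0,0,0],[0,0,0],[0,0,0]]'

```text
time: 2.8
tool_pos: [397.9, 165.7, 422.4]
tcp_rot: [-180.0, 0.0, 89.7]
ft_force: [0.7, -0.0, -0.3]
finger_gap: 85.3
```

Run:
```python
from h import *
d=snap('wrist','w2');print(d['W'].round(2).tolist())
```

```text
[[0.01, 0.95, 0.33, 314.38], [1.0, -0.01, -0.0, 166.6], [0.0, 0.33, -0.95, 550.64], [0.0, 0.0, 0.0, 1.0]]
```

View pics/w2.png

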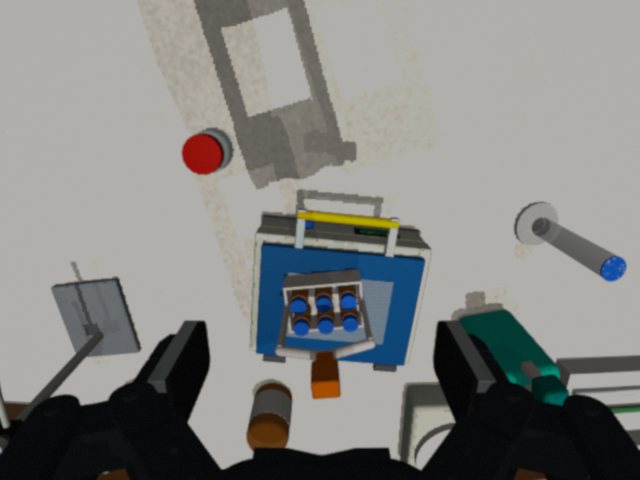

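>>> send_rows --dp '[[0,-60,0],[0,-120,0],[0,-180,0],[0,-240,0],[0,-300,0]]' --rot '[[0,0,0],[0,0,0],[0,0,0],[0,0,0],[0,0,0]]'

```text
time: 3.48
tool_pos: [397.1, -138.4, 422.5]
tcp_rot: [180.0, 0.0, 89.5]
ft_force: [1.1, -0.3, -0.1]
finger_gap: 85.4
```

>>> send_rows --dp '[[0,-10,0],[0,-20,0],[0,-20,0]]' --rot '[[0,0,0],[0,0,0],[0,0,0]]'

```text
time: 3.85
tool_pos: [398.1, -155.4, 422.5]
tcp_rot: [-180.0, -0.0, 89.7]
ft_force: [0.3, -0.0, 0.3]
finger_gap: 85.0
```

Run:
```python
from h import *
d=snap('wrist','w3');print(d['W'].round(2).tolist())
```

```text
[[0.01, 0.95, 0.33, 314.59], [1.0, -0.01, -0.0, -154.55], [0.0, 0.33, -0.95, 550.71], [0.0, 0.0, 0.0, 1.0]]
```

View pics/w3.png

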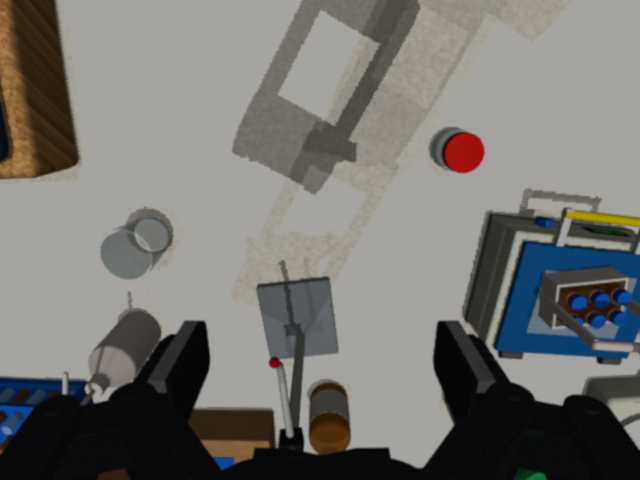

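w1–w3 show the red hook tip at (100,352) in w1 and (274,363) in w3. The orange grip is at (540,365) in w1 and (325,375) in w2, and the yellow bar is at (505,200) and (348,219). The rod in w3 runs from the tip to the post at (291,437).

```bash
cat > m.py <<'E'
from h import *
def mask(v,lo,hi,roi,smin=120,vmin=40):
    h,s,b=cv2.split(v.hsv);m=((h>=lo)&(h<=hi)&(s>=smin)&(b>=vmin))
    R=np.zeros_like(m);x0,y0,x1,y1=roi;R[y0:y1,x0:x1]=1;m&=R
    n,l,st,c=cv2.connectedComponentsWithStats(m.astype(np.uint8));i=np.argmax(st[1:,4])+1
    return l==i,c[i],st[i]
E
python3 - <<'E'
from m import *
v={k:V(k) for k in('w1','w2','w3','side1','top1','side0','top0')}
def T2(a,ua,b,ub):
    o,d=v[a].ray([ua]);o2,d2=v[b].ray([ub]);return tri(o,d[0],o2,d2[0])
# red tip
t={}
for k,roi in(('w1',(85,340,112,362)),('w3',(264,352,284,372)),('side1',(362,200,378,216)),('top1',(390,243,408,258)),('top0',(390,243,408,258)),('side0',(362,200,378,216))):
    try:
        m,c,st=mask(v[k],0,8,roi,90);t[k]=c;print(k,c.round(1),st[4],np.median(v[k].pts(m),0).round(1))
    except Exception as e: print(k,e)
print('tip w1w3',T2('w1',t['w1'],'w3',t['w3']))
print('tip w3 side',T2('side0',t['side0'],'w3',t['w3']),T2('side0',t['side0'],'top0',t['top0']))
# bar
b={}
for k,roi in(('w1',(440,180,570,220)),('w2',(290,205,410,235)),('top0',(225,275,290,295)),('side0',(285,310,345,350))):
    m,c,st=mask(v[k],22,33,roi,100);b[k]=c
    p=np.argwhere(m)[:,::-1].astype(float);cc,ev,_=cv2.PCACompute2(p,None)
    pr=(p-cc)@ev[0];e1=cc[0]+ev[0]*pr.min();e2=cc[0]+ev[0]*pr.max();e=sorted([e1,e2],key=lambda q:q[0]);b[k]=(c,e)
    q=v[k].pts(m);print(k,c.round(1),np.round(e,1).tolist(),np.median(q,0).round(1))
for pair in(('w1','w2'),('side0','w2'),('side0','top0'),('w1','top0')):
    a,d=pair;o=[1,0] if 'side0'==a and 0 else [0,1]
    print('bar',pair,T2(a,b[a][0],d,b[d][0]))
print(v['w1'].plane(b['w1'][1],95).round(1),v['w2'].plane(b['w2'][1],95).round(1),v['top0'].plane(b['top0'][1],95).round(1))
# grip
g={}
for k,roi in(('w1',(510,335,575,395)),('w2',(305,345,345,402)),('top0',(245,238,285,265)),('side0',(280,245,302,270))):
    m,c,st=mask(v[k],3,18,roi,140);g[k]=c;q=v[k].pts(m);print('grip',k,c.round(1),st.tolist(),np.percentile(q,[5,50,95],axis=0).round(1).tolist())
for a,d in(('w1','w2'),('side0','w2'),('side0','top0')):print('grip',a,d,T2(a,g[a],d,g[d]))
# panel
for k,roi in(('w2',(240,235,440,370)),('w1',(370,215,600,360))):
    h,s,bb=cv2.split(v[k].hsv);m=(h>=98)&(h<=118)&(s>120);R=np.zeros_like(m);R[roi[1]:roi[3],roi[0]:roi[2]]=1;m&=R
    q=v[k].pts(m);q=q[abs(q[:,2]-100)<6];rect=cv2.minAreaRect(q[:,:2].astype(np.float32));print('panel',k,np.median(q[:,2]),rect)
# tray rim / crop
for k,roi in(('w2',(230,180,450,420)),('w3',(240,250,360,450)),('w1',(380,180,600,400))):
    x0,y0,x1,y1=roi;c=v[k].px[y0:y1,x0:x1]
    cv2.imwrite(f'pics/{k}c.png',cv2.resize(cv2.cvtColor(c,cv2.COLOR_RGB2BGR),None,fx=2.5,fy=2.5,interpolation=cv2.INTER_CUBIC))
E
```

```text
w1 [ 99.8 351.6] 111 [ 547.1 -199.5  228.8]
w3 [274.2 362.6] 87 [ 546.8 -200.9  229.3]
side1 [370.5 208. ] 2 [ 548.1 -199.8  228.6]
top1 [399.2 251. ] 10 [ 550.6 -202.9  228.2]
top0 [399.4 250.7] 9 [ 551.4 -201.1  230. ]
side0 [370.5 208. ] 2 [ 550.2 -203.2  226.2]
tip w1w3 (array([ 549.19164575, -201.18882899,  226.16168585]), np.float64(0.321273025518446))
tip w3 side (array([ 548.58946   , -200.98513874,  227.6842405 ]), np.float64(0.49090199170517684)) (array([ 550.36039058, -203.23304265,  226.14367788]), np.float64(0.2058447873131242))
w1 [504.5 201. ] [[451.9, 194.8], [557.2, 207.2]] [442.7 195.   99.7]
w2 [347.9 219.5] [[296.3, 214.3], [399.0, 224.6]] [442.8 197.3  99.3]
top0 [255.  287.1] [[235.0, 284.3], [275.0, 290.0]] [442.8 197.7  99.4]
side0 [313.9 330.2] [[296.3, 343.0], [331.4, 317.5]] [441.3 194.2  98.9]
bar ('w1', 'w2') (array([443.98740956, 197.30576293,  94.80904904]), np.float64(0.12100840362308665))
bar ('side0', 'w2') (array([443.40614441, 197.1359978 ,  96.58073179]), np.float64(0.2912905910273207))
bar ('side0', 'top0') (array([443.25990281, 196.15085439,  95
[... 593 characters left out ...]
, 278.6], [546.9, 176.6, 281.3]]
grip side0 [291.2 258.7] [287, 251, 15, 19, 124] [[527.0, -112.7, 14.5], [532.8, 173.0, 267.7], [770.9, 179.6, 280.3]]
grip w1 w2 (array([538.68775894, 168.27539919, 261.17973264]), np.float64(0.8072267055984605))
grip side0 w2 (array([535.80850179, 168.23974101, 264.15808653]), np.float64(0.10584021054600022))
grip side0 top0 (array([538.6337995 , 167.49462253, 262.53541318]), np.float64(3.150949128720347))
panel w2 99.51815742965076 ((559.5862426757812, 184.6009979248047), (197.5187530517578, 155.51571655273438), 83.88957214355469)
panel w1 99.60135476413615 ((561.7053833007812, 183.5303955078125), (200.1020050048828, 159.56478881835938), 83.56455993652344)
```

View pics/w2c.png

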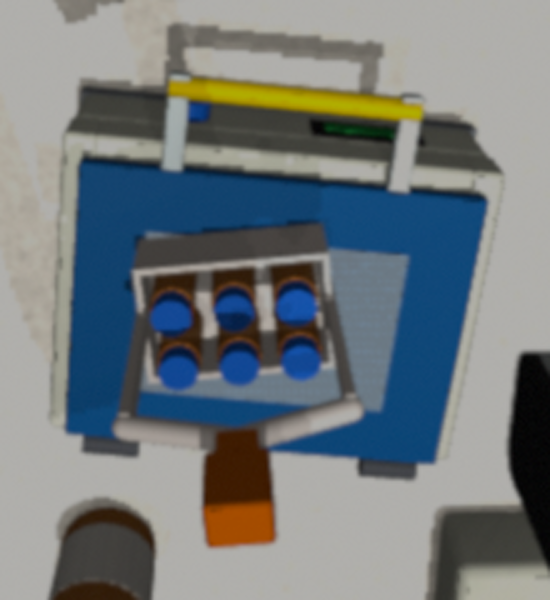

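View pics/w3c.png

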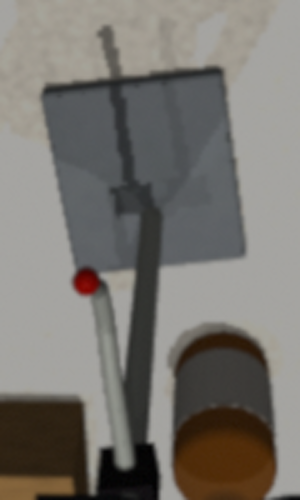

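Run:
```python
from m import *
v={k:V(k) for k in('w1','w2','w3','side0','top0')}
# caps
for k,roi in(('w2',(285,280,365,335)),('w1',(440,275,530,325))):
    w=v[k];h,s,b=cv2.split(w.hsv);m=((h>=105)&(h<=125)&(s>120)&(b>120))
    R=np.zeros_like(m);R[roi[1]:roi[3],roi[0]:roi[2]]=1;m&=R
    m=cv2.erode(m.astype(np.uint8),np.ones((2,2)))
    n,l,st,c=cv2.connectedComponentsWithStats(m)
    idx=[i for i in range(1,n) if 15<st[i,4]<400]
    P=[np.r_[np.median(w.pts(l==i),0)] for i in idx];print(k,len(idx),[st[i,4] for i in idx],np.round(P,1).tolist(),np.mean(P,0).round(1))
    if len(idx)==6: print('rect',cv2.minAreaRect(np.float32(P)[:,:2]))
# grip top face: bright orange
for k,roi in(('w2',(305,370,345,402)),('w1',(505,335,575,395))):
    w=v[k];m,c,st=mask(w,3,18,roi,140);q=w.pts(m);t=q[abs(q[:,2]-279)<2.5];print('grip top',k,len(t),t.mean(0).round(1),cv2.minAreaRect(np.float32(t[:,:2])))
# arch points: bar z 205..240 near carrier, lightness
for k in('w2','w1'):
    w=v[k];q=w.pts(w.depth>0);s=(abs(q[:,0]-537)<60)&(abs(q[:,1]-168)<60)&(q[:,2]>195)&(q[:,2]<240);t=q[s];print('arch',k,len(t),t.mean(0).round(1))
    if len(t)>10:
        cc,ev,ew=cv2.PCACompute2(t[:,:2],None);print(ev[0],np.degrees(np.arctan2(*-ev[0])),ew.ravel())
# base plate
for k in('w3','w1'):
    w=v[k];q=w.pts(w.depth>0);s=(q[:,2]>9)&(q[:,2]<14.5)&(abs(q[:,1]+210)<90)&(q[:,0]>500)&(q[:,0]<760);t=q[s]
    print('plate',k,len(t),t.mean(0),np.ptp(t,0),cv2.minAreaRect(np.float32(t[:,:2])))
# rod/post
w=v['w3'];q=w.pts(w.depth>0);s=(q[:,2]>195)&(q[:,2]<300)&(abs(q[:,1]+210)<40)&(q[:,0]>535)&(q[:,0]<700);t=q[s]
for a in np.arange(540,680,8):
    u=t[(t[:,0]>=a)&(t[:,0]<a+8)]
    if len(u):print(a,len(u),np.median(u,0).round(1),u[:,2].max().round(0))
w=v['top0'];q=w.pts(w.depth>0);s=(q[:,2]>195)&(q[:,2]<300)&(abs(q[:,1]+210)<40)&(q[:,0]>535)&(q[:,0]<700);t=q[s];print('top0',t.round(0).tolist())
# bystanders tall near
w=v['top0'];
```

```text
w2 6 [np.int32(134), np.int32(55), np.int32(118), np.int32(138), np.int32(133), np.int32(124)] [[522.1, 195.9, 154.5], [521.7, 168.4, 154.5], [527.3, 139.6, 154.4], [551.3, 198.1, 154.5], [553.9, 170.5, 154.5], [555.5, 142.3, 154.7]] [538.6 169.1 154.5]Traceback (most recent call last):
  File "<stdin>", line 11, in <module>
cv2.error: OpenCV(4.12.0) /io/opencv/modules/imgproc/src/convhull.cpp:143: error: (-215:Assertion failed) total >= 0 && (depth == CV_32F || depth == CV_32S) in function 'convexHull'
```

Run:
```python
from m import *
mr=lambda p:cv2.minAreaRect(np.ascontiguousarray(p[:,:2],dtype=np.float32))
v={k:V(k) for k in('w1','w2','w3','side0','top0')}
for k,roi in(('w2',(305,370,345,402)),('w1',(505,335,575,395))):
    w=v[k];m,c,st=mask(w,3,18,roi,140);q=w.pts(m);t=q[abs(q[:,2]-279)<2.5];print('grip top',k,len(t),t.mean(0).round(1),mr(t))
for k in('w2','w1'):
    w=v[k];q=w.pts(w.depth>0);s=(abs(q[:,0]-537)<60)&(abs(q[:,1]-168)<60)&(q[:,2]>195)&(q[:,2]<240);t=q[s];print('arch',k,len(t),t.mean(0).round(1))
    if len(t)>10:
        cc,ev,ew=cv2.PCACompute2(np.ascontiguousarray(t[:,:2]),None);print(ev[0],ew.ravel())
for k in('w3','w1'):
    w=v[k];q=w.pts(w.depth>0);s=(q[:,2]>9)&(q[:,2]<14.5)&(abs(q[:,1]+210)<90)&(q[:,0]>500)&(q[:,0]<760);t=q[s]
    print('plate',k,len(t),t.mean(0),np.ptp(t,0),mr(t))
w=v['w3'];q=w.pts(w.depth>0);s=(q[:,2]>195)&(q[:,2]<300)&(abs(q[:,1]+210)<40)&(q[:,0]>535)&(q[:,0]<700);t=q[s]
for a in np.arange(540,680,8):
    u=t[(t[:,0]>=a)&(t[:,0]<a+8)]
    if len(u):print(a,len(u),np.median(u,0).round(1),u[:,2].max().round(0))
w=v['top0'];q=w.pts(w.depth>0);s=(q[:,2]>195)&(q[:,2]<300)&(abs(q[:,1]+210)<40)&(q[:,0]>535)&(q[:,0]<700);t=q[s];print('top0',t.round(0).tolist())
```

```text
grip top w2 453 [537.4 168.5 278.4] ((538.546142578125, 168.50030517578125), (18.34865951538086, 22.34317398071289), 5.48428201675415)
grip top w1 587 [538.3 167.4 278.4] ((538.7075805664062, 167.96121215820312), (19.211307525634766, 24.02050018310547), 3.6875052452087402)
arch w2 1060 [536.2 168.2 222.2]
[-0.08988445  0.9959522 ] [930.62020099   6.02774347]
arch w1 1113 [535.6 176.9 223.6]
[-0.09012856  0.99593014] [650.10583726   7.2634859 ]
plate w3 5069 [ 624.96127487 -190.73617529   11.50540627] [200.56267997 128.57196192   5.45996931] ((664.912109375, -187.3101806640625), (202.5777130126953, 110.32914733886719), 6.629431247711182)
plate w1 4742 [ 616.87493309 -187.85724484   11.44304633] [200.43787311 132.15036887   5.43697966] ((664.8991088867188, -187.60418701171875), (202.30787658691406, 110.44334411621094), 6.839954853057861)
540 76 [ 545.5 -201.1  228.1] 232.0
548 34 [ 550.1 -200.1  229.9] 231.0
556 16 [ 560.  -196.8  214.3] 221.0
564 35 [ 569.5 -197.2  208.9] 215.0
572 44 [ 575.9 -197.4  208.8] 211.0
580 62 [ 583.6 -196.7  209.4] 212.0
588 67 [ 591.9 -195.7  212.1] 215.0

[... 3710 characters left out ...]
.0], [581.0, -198.0, 212.0], [581.0, -202.0, 210.0], [579.0, -199.0, 207.0], [578.0, -202.0, 209.0], [576.0, -200.0, 206.0], [575.0, -202.0, 211.0], [573.0, -199.0, 207.0], [573.0, -201.0, 212.0], [570.0, -199.0, 210.0], [570.0, -202.0, 210.0], [567.0, -199.0, 209.0], [567.0, -201.0, 218.0], [564.0, -198.0, 214.0], [564.0, -201.0, 217.0], [561.0, -201.0, 218.0], [561.0, -204.0, 215.0], [558.0, -200.0, 218.0], [557.0, -202.0, 228.0], [555.0, -200.0, 222.0], [554.0, -201.0, 232.0], [555.0, -204.0, 228.0], [552.0, -199.0, 227.0], [551.0, -200.0, 235.0], [552.0, -204.0, 230.0], [549.0, -199.0, 227.0], [549.0, -201.0, 233.0], [549.0, -203.0, 233.0], [546.0, -201.0, 232.0], [547.0, -205.0, 227.0]]
```

The heater is yawed −6.2°: bar (443.9,197.5,95), hinge about (642.7,176,95). The carrier is yawed +5.2° with its grip at (538.3,168.2,262.5). The hook is yawed +6.7° with its tip at (549,−201) and its seat at (575,−198,210). Next I move above the grip.

>>> send_rows --dp '[[25,60,-10],[50,120,-30],[75,180,-50],[100,240,-70],[125,295,-85]]' --rot '[[0,0,0.05],[0,0,0.096],[0,0,0.096],[0,0,0.096],[0,0,0.096]]' --jaw 70

```text
time: 4.53
tool_pos: [515.3, 126.0, 342.2]
tcp_rot: [180.0, -0.0, 95.4]
ft_force: [1.5, -1.5, -0.2]
finger_gap: 69.9
```

>>> send_rows --dp '[[8,14,0],[15,28,-5],[15,28,-5],[15,28,-5]]' --rot '[[0,0,0],[0,0,0],[0,0,0],[0,0,0]]'

```text
time: 5.03
tool_pos: [530.6, 149.4, 338.1]
tcp_rot: [180.0, 0.0, 95.2]
ft_force: [0.3, -0.4, 0.2]
finger_gap: 70.2
```

Run:
```python
from h import *
print(r.sense()['tool_pos'],r.sense()['tcp_rot'],r.sense()['joint_pos'])
d=snap('wrist','w4')
```

```text
[530.55009155 149.44632028 338.12823663] [1.79956605e+02 1.56820352e-02 9.51654406e+01] [ 1.04142614e+01 -1.28015419e+00  8.47412979e+01 -1.97126658e-02
  9.64970778e+01 -8.47534228e+01]
```

View pics/w4.png

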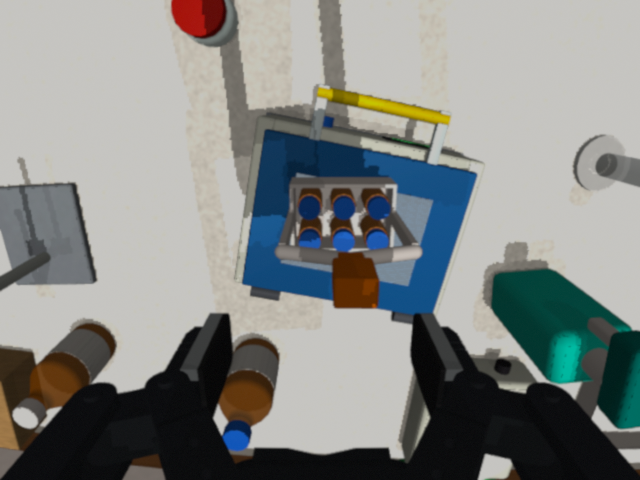

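Run:
```python
from m import *
w=V('w4');m,c,st=mask(w,3,18,(325,250,385,312),140);q=w.pts(m);t=q[abs(q[:,2]-278.5)<2.5];print(len(t),t.mean(0),cv2.minAreaRect(np.ascontiguousarray(t[:,:2],dtype=np.float32)))
print(w.proj([[538.3,168.2,278.5]]),c)
```

```text
1327 [537.71456399 168.30100498 278.35712177] ((538.1248168945312, 168.48912048339844), (17.64202117919922, 23.003459930419922), 4.522916316986084)
[[355.33118304 292.76752407]] [354.32216265 281.11751564]
```

>>> send_rows --dp '[[7.6,19,-15],[7.6,19,-35],[7.6,19,-55],[7.6,19,-70],[7.6,19,-78]]' --rot '[[0,0,0],[0,0,0],[0,0,0],[0,0,0],[0,0,0]]'

```text
time: 5.7
tool_pos: [537.5, 169.1, 257.8]
tcp_rot: [-179.9, 0.0, 95.2]
ft_force: [-0.3, -1.0, -0.1]
finger_gap: 69.7
```

>>> send_rows --dp '[[0,0,0],[0,0,0],[0,0,0],[0,0,0],[0,0,0]]' --rot '[[0,0,0],[0,0,0],[0,0,0],[0,0,0],[0,0,0]]' --jaw 10 --force 60

```text
time: 6.32
tool_pos: [538.7, 169.2, 260.6]
tcp_rot: [179.9, 0.0, 95.2]
ft_force: [-0.0, -2.1, 6.1]
finger_gap: 23.5
```

>>> send_rows --dp '[[0,0,0],[0,0,5],[0,0,15],[0,0,30],[0,0,45]]' --rot '[[0,0,0],[0,0,0],[0,0,0],[0,0,0],[0,0,0]]'

```text
time: 6.95
tool_pos: [538.2, 169.5, 305.8]
tcp_rot: [180.0, -0.0, 95.2]
ft_force: [-0.0, -1.1, -3.1]
finger_gap: 22.7
```

>>> send_rows --dp '[[-3,-20,0],[-8,-60,0],[-13,-105,0],[-19,-150,0],[-25,-195,0]]' --rot '[[0,0,0],[0,0,0.01],[0,0,0.026],[0,0,0.026],[0,0,0.026]]'

```text
time: 7.58
tool_pos: [512.3, -27.8, 304.5]
tcp_rot: [-180.0, 0.0, 96.7]
ft_force: [0.9, 0.1, -3.5]
finger_gap: 23.3
```

>>> send_rows --dp '[[-6,-45,0],[-12,-90,0],[-17,-130,0],[-21,-160,0],[-24,-180,0]]' --rot '[[0,0,0],[0,0,0],[0,0,0],[0,0,0],[0,0,0]]'

```text
time: 8.2
tool_pos: [488.1, -207.6, 304.4]
tcp_rot: [-180.0, 0.0, 96.6]
ft_force: [-0.0, 1.1, -4.1]
finger_gap: 23.1
```

Run:
```python
from h import *
s=r.sense();print(s['tool_pos'],s['tcp_rot'],s['finger_gap'])
d=snap('wrist','w5');snap('side','side5')
```

```text
[ 488.14783779 -207.56442814  304.38519012] [-1.79970629e+02  4.89721217e-03  9.66150619e+01] 23.117396869961347
```

View pics/w5.png

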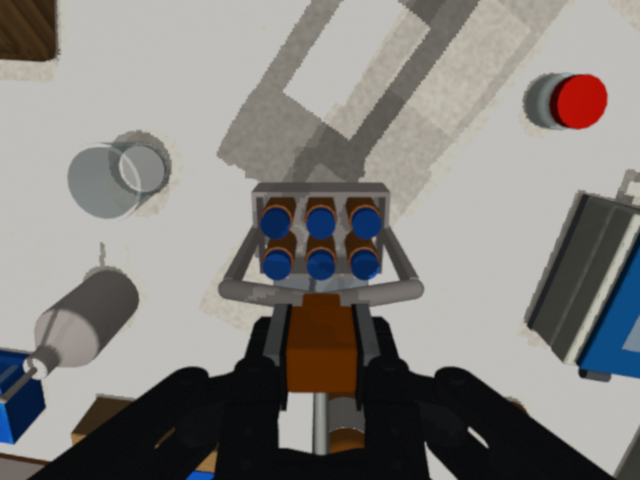

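View pics/side5.png

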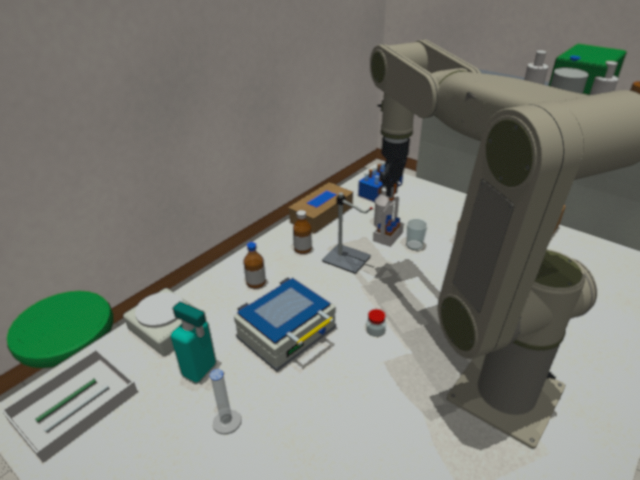

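Run:
```python
from m import *
w=V('w5');q=w.pts(w.depth>0)
s=(abs(q[:,0]-488)<60)&(abs(q[:,1]+207)<60)&(q[:,2]>240)&(q[:,2]<285);t=q[s]
for a in np.arange(-260,-155,10):
    u=t[(t[:,1]>=a)&(t[:,1]<a+10)]
    if len(u): print(a,len(u),np.percentile(u[:,2],95).round(1),np.median(u,0).round(1))
h,sa,b=cv2.split(w.hsv);m=((h>=105)&(h<=125)&(sa>120));R=np.zeros_like(m);R[190:285,250:395]=1;p=w.pts(m&R);print(np.median(p,0))
```

```text
-260 378 264.0 [ 489.1 -252.4  260.1]
-250 504 267.4 [ 490.4 -245.7  264.6]
-240 461 270.7 [ 489.2 -234.9  268.2]
-230 393 273.9 [ 487.3 -225.3  271.3]
-220 350 284.0 [ 484.3 -215.4  275.1]
-210 293 284.4 [ 482.3 -204.8  279.4]
-200 359 275.4 [ 483.6 -194.9  272.7]
-190 428 272.3 [ 483.3 -184.7  269.5]
-180 449 268.8 [ 482.4 -175.   266.3]
-170 615 265.3 [ 480.2 -165.5  261.2]
-160 19 261.9 [ 482.3 -159.5  261.2]
[ 483.81052574 -207.84055763  198.35100957]
```

>>> send_rows --dp '[[0,0,-12],[0,0,-22],[8,1,-22],[22,2,-22],[36,4,-22]]' --rot '[[0,0,0],[0,0,0],[0,0,0],[0,0,0],[0,0,0]]'

```text
time: 8.93
tool_pos: [526.6, -201.3, 283.0]
tcp_rot: [179.9, 0.0, 96.7]
ft_force: [0.1, -0.3, -2.7]
finger_gap: 23.2
```

>>> send_rows --dp '[[14,1.5,0],[28,3,0],[40,4.5,0],[48,5.2,0],[52,5.5,0]]' --rot '[[0,0,0],[0,0,0],[0,0,0],[0,0,0],[0,0,0]]'

```text
time: 9.55
tool_pos: [577.5, -196.1, 282.4]
tcp_rot: [-180.0, -0.0, 96.7]
ft_force: [-0.1, 0.4, -3.3]
finger_gap: 23.1
```

Run:
```python
from h import *
s=r.sense();print(s['tool_pos'],s['tcp_rot'],s['ft_force'])
d=snap('wrist','w6');d=snap('side','side6')
cv2.imwrite('pics/side6c.png',cv2.resize(cv2.cvtColor(d['pixels'][160:290,300:460],cv2.COLOR_RGB2BGR),None,fx=4,fy=4,interpolation=cv2.INTER_CUBIC))
```

```text
[ 577.54878904 -196.08541813  282.35237089] [-1.79983154e+02 -3.86186419e-03  9.67221560e+01] [-0.10295605  0.39489845 -3.26442194]
```

View pics/w6.png

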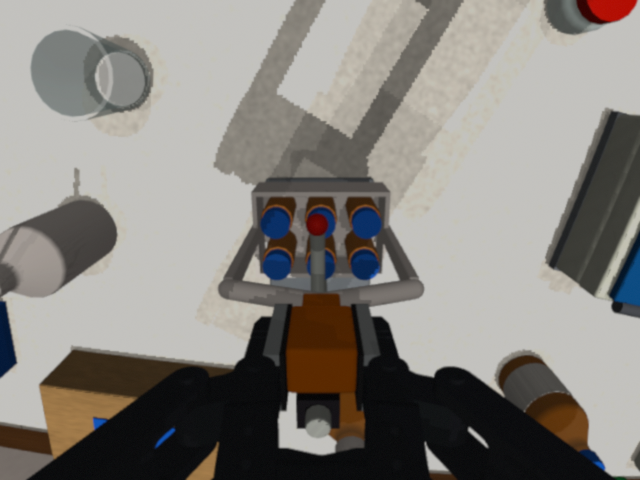

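View pics/side6c.png

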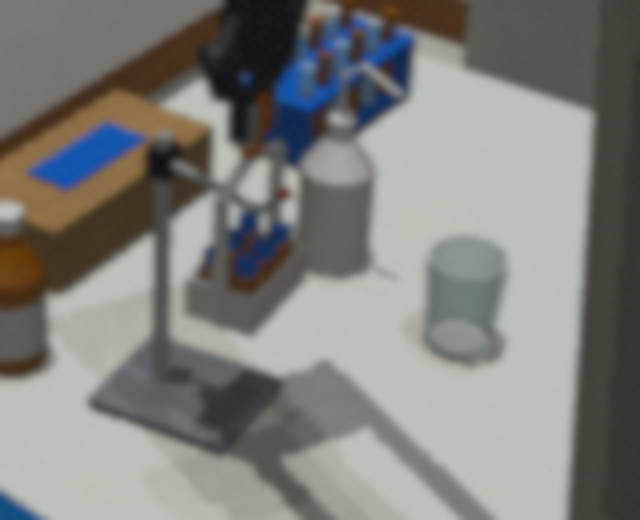

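The rod passes through the handle: in w6 the red tip is at (317,225), in front of the arch and centred between the uprights. Now I lower it.

>>> send_rows --dp '[[-1,-1.5,-10],[-1,-1.5,-20],[-1,-1.5,-28],[-1,-1.5,-32],[-1,-1.5,-35]]' --rot '[[0,0,0],[0,0,0],[0,0,0],[0,0,0],[0,0,0]]'

```text
time: 10.28
tool_pos: [576.1, -197.6, 247.2]
tcp_rot: [-180.0, -0.0, 96.7]
ft_force: [-0.1, 0.4, -3.2]
finger_gap: 23.1
```

>>> send_rows --dp '[[0,0,0],[0,0,-1]]' --rot '[[0,0,0],[0,0,0]]'

```text
time: 10.52
tool_pos: [576.4, -197.7, 247.0]
tcp_rot: [180.0, 0.0, 96.7]
ft_force: [-0.5, -0.8, -3.6]
finger_gap: 23.7
```

Force still shows the full weight. I'll go a little lower.

>>> send_rows --dp '[[0,0,-1],[0,0,-2],[0,0,-2.5]]' --rot '[[0,0,0],[0,0,0],[0,0,0]]'

```text
time: 10.9
tool_pos: [576.5, -197.7, 245.5]
tcp_rot: [179.9, 0.0, 96.7]
ft_force: [-4.6, 1.9, 7.3]
finger_gap: 23.2
```

Run:
```python
from h import *
s=r.sense();print(s['tool_pos'],s['tcp_rot'],s['ft_force'])
```

```text
[ 576.48529678 -197.69623342  245.4914009 ] [1.79919368e+02 4.64558396e-02 9.67211109e+01] [-4.57237135  1.91559284  7.30538761]
```

>>> send_rows --dp '[[0,0,0.7],[0,0,0.8],[0,0,0.8]]' --rot '[[0,0,0],[0,0,0],[0,0,0]]'

```text
time: 11.28
tool_pos: [576.4, -197.7, 245.6]
tcp_rot: [179.9, 0.0, 96.7]
ft_force: [-1.6, 1.1, 6.4]
finger_gap: 23.0
```

>>> send_rows --dp '[[0,0,0],[0,0,0],[0,0,0]]' --rot '[[0,0,0],[0,0,0],[0,0,0]]' --jaw 60

```text
time: 11.65
tool_pos: [576.1, -197.6, 244.4]
tcp_rot: [-180.0, -0.0, 96.7]
ft_force: [0.2, -0.2, 0.3]
finger_gap: 60.3
```

Run:
```python
from h import *
s=r.sense();print(s['tool_pos'],s['tcp_rot'],s['ft_force'])
d=snap('wrist','w7')
```

```text
[ 576.0593564  -197.61622394  244.38159983] [-1.79975300e+02 -1.15278914e-02  9.67134050e+01] [ 0.23571035 -0.17703553  0.31311966]
```

View pics/w7.png

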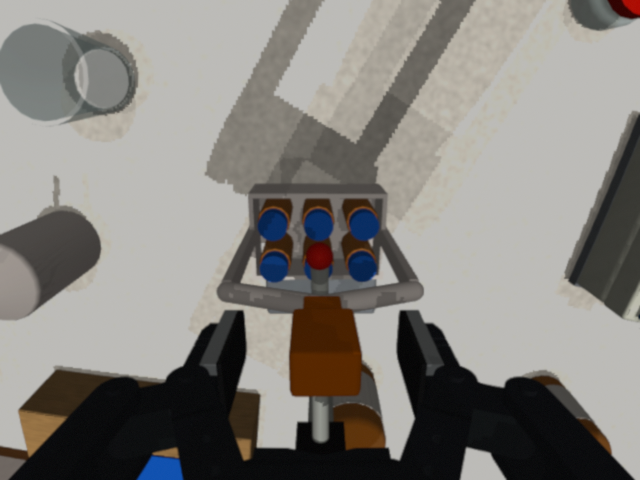

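Released. The carrier hangs upright, with the tip visible at (319,255) in front of the arch. I'll rise straight up, then check.

>>> send_rows --dp '[[0,0,10],[0,0,30],[0,0,55],[0,0,80],[0,0,95]]' --rot '[[0,0,0],[0,0,0],[0,0,0],[0,0,0],[0,0,0]]'

```text
time: 12.32
tool_pos: [576.8, -197.9, 343.3]
tcp_rot: [179.8, 0.1, 96.7]
ft_force: [-0.1, -0.8, -0.6]
finger_gap: 60.1
```

Run:
```python
from h import *
d=snap('wrist','w8');d=snap('side','side8')
cv2.imwrite('pics/side8c.png',cv2.resize(cv2.cvtColor(d['pixels'][160:290,300:460],cv2.COLOR_RGB2BGR),None,fx=4,fy=4,interpolation=cv2.INTER_CUBIC))
w=V('w8');h,sa,b=cv2.split(w.hsv);m=((h>=105)&(h<=125)&(sa>120));p=w.pts(m);p=p[(abs(p[:,0]-576)<40)&(abs(p[:,1]+198)<45)];print('caps',np.percentile(p,[5,50,95],axis=0).round(1))
h,sa,b=cv2.split(w.hsv);m=((h>=3)&(h<=18)&(sa>140));p=w.pts(m);p=p[(p[:,2]>210)&(abs(p[:,0]-576)<60)];print('grip',np.percentile(p,[5,50,95],axis=0).round(1))
```

```text
caps [[ 554.7 -232.5  138.1]
 [ 566.  -201.4  139.8]
 [ 592.  -165.9  141.3]]
grip [[ 566.2 -213.8  236.2]
 [ 570.8 -197.3  263.4]
 [ 583.7 -185.4  400.8]]
```

View pics/side8c.png

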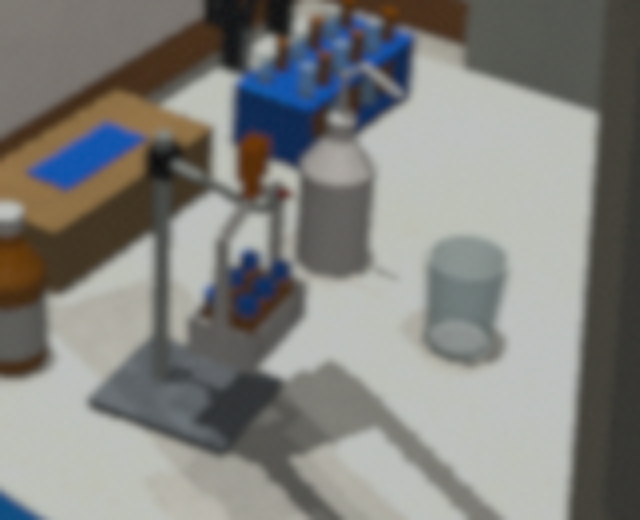

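The carrier hangs upright on the hook, with its caps at z 140, which puts the handle at about 210. Next I go to the bar, turning −103°.

>>> send_rows --dp '[[-15,30,0],[-30,75,0],[-45,120,0],[-60,165,0],[-75,210,0]]' --rot '[[0,0,-0.17],[0,0,-0.35],[0,0,-0.53],[0,0,-0.71],[0,0,-0.88]]' --jaw 26

```text
time: 13.05
tool_pos: [500.2, 13.7, 338.8]
tcp_rot: [-179.9, 0.0, 46.0]
ft_force: [0.7, 0.2, 0.2]
finger_gap: 25.9
```

>>> send_rows --dp '[[-15,45,-20],[-30,90,-40],[-45,135,-60],[-58,175,-80],[-58,185,-100]]' --rot '[[0,0,-0.18],[0,0,-0.36],[0,0,-0.54],[0,0,-0.72],[0,0,-0.9]]'

```text
time: 13.68
tool_pos: [441.6, 199.5, 238.3]
tcp_rot: [-180.0, 0.1, -5.4]
ft_force: [-0.4, 0.5, 0.5]
finger_gap: 26.1
```

>>> send_rows --dp '[[0,0,0],[0,0,0]]' --rot '[[0,0,0],[0,0,0]]'

```text
time: 13.92
tool_pos: [443.3, 196.9, 240.2]
tcp_rot: [180.0, -0.0, -5.0]
ft_force: [-0.6, 0.6, 0.2]
finger_gap: 26.0
```

Run:
```python
from h import *
s=r.sense();print(s['tool_pos'],s['tcp_rot'],s['ft_force'],s['joint_pos'])
d=snap('wrist','w9')
```

```text
[443.349431   196.91118861 240.18419024] [ 1.79988316e+02 -6.23736597e-03 -5.04557980e+00] [-0.571839    0.56228162  0.16563617] [ 1.78992834e+01 -1.04714222e+01  1.03428711e+02 -1.32085863e-02
  8.70415222e+01  2.29455455e+01]
```

View pics/w9.png

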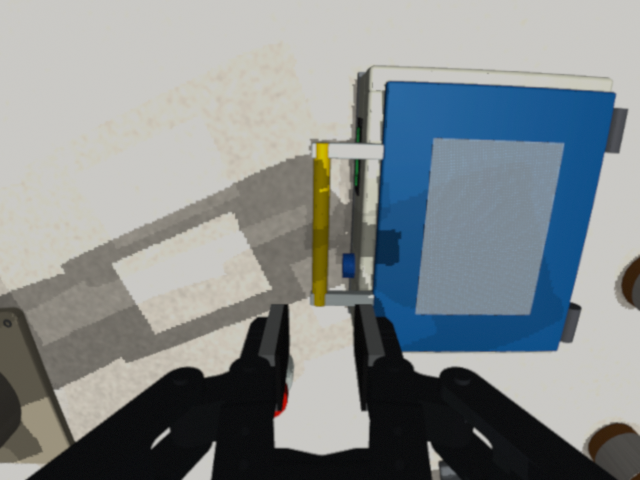

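w9 shows the bar at (320,225) in line with the jaws. I'm refining its position and direction.

Run:
```python
from m import *
w=V('w9');m,c,st=mask(w,20,35,(300,130,340,310),100,30)
p=np.argwhere(m)[:,::-1].astype(float);cc,ev,_=cv2.PCACompute2(p,None);pr=(p-cc)@ev[0]
e=[cc[0]+ev[0]*pr.min(),cc[0]+ev[0]*pr.max()]
print(c,e,w.plane(e,95).round(1),w.plane([c],95).round(1))
a=V('w2');mm,c2,_=mask(a,22,33,(290,205,410,235),100);o,d=a.ray([c2]);o2,d2=w.ray([c]);print(tri(o,d[0],o2,d2[0]))
# hinge: dark hinges / panel
h,s,b=cv2.split(w.hsv);q=w.pts((h>=98)&(h<=118)&(s>120));q=q[abs(q[:,2]-100)<4];print(cv2.minAreaRect(np.ascontiguousarray(q[:,:2],dtype=np.float32)))
```

```text
[320.29663366 222.24831683] [array([321.70089373, 141.92484061]), array([318.84874599, 305.06728594])] [[449.6 257.3  95. ]
 [436.6 136.4  95. ]] [[443.6 201.8  95. ]]
(array([444.6172351 , 198.76812395,  88.37232739]), np.float64(3.2001264084583982))
((560.5135498046875, 185.1083221435547), (198.120849609375, 156.21807861328125), 83.91050720214844)
```

>>> send_rows --dp '[[0,0,-35],[0,0,-75],[0,0,-110],[0,0,-135],[0,0,-148]]' --rot '[[0,0,-0.019],[0,0,-0.019],[0,0,-0.019],[0,0,-0.019],[0,0,-0.019]]'

```text
time: 14.6
tool_pos: [443.3, 196.6, 91.2]
tcp_rot: [180.0, 0.0, -6.3]
ft_force: [-0.6, -0.2, 0.0]
finger_gap: 25.9
```

>>> send_rows --dp '[[0,0,0],[0,0,0]]' --rot '[[0,0,0],[0,0,0]]'

```text
time: 14.85
tool_pos: [444.3, 197.6, 93.3]
tcp_rot: [-179.9, -0.1, -6.3]
ft_force: [0.6, -0.0, -0.4]
finger_gap: 25.8
```

Run:
```python
from h import *
s=r.sense();print(s['tool_pos'],s['tcp_rot'],s['ft_force'],s['finger_gap'])
d=snap('wrist','w10');d=snap('side','side10')
cv2.imwrite('pics/side10c.png',cv2.resize(cv2.cvtColor(d['pixels'][240:380,220:380],cv2.COLOR_RGB2BGR),None,fx=4,fy=4,interpolation=cv2.INTER_CUBIC))
```

```text
[444.29494552 197.55495923  93.32727079] [-1.79945138e+02 -1.20510996e-01 -6.34978065e+00] [ 0.60332183 -0.02986735 -0.39368807] 25.760311743708794
```

View pics/w10.png

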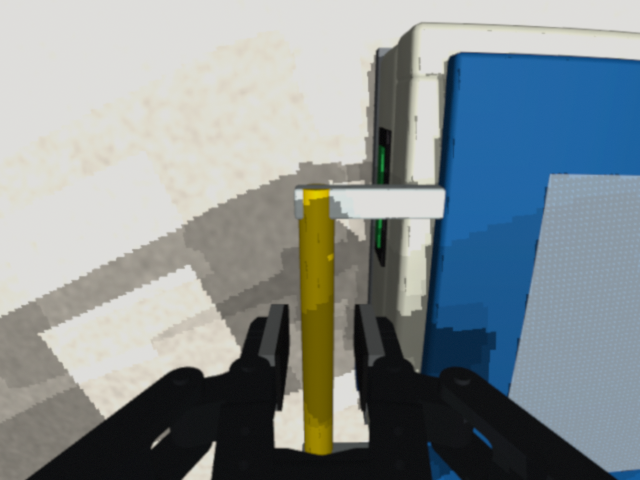

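View pics/side10c.png

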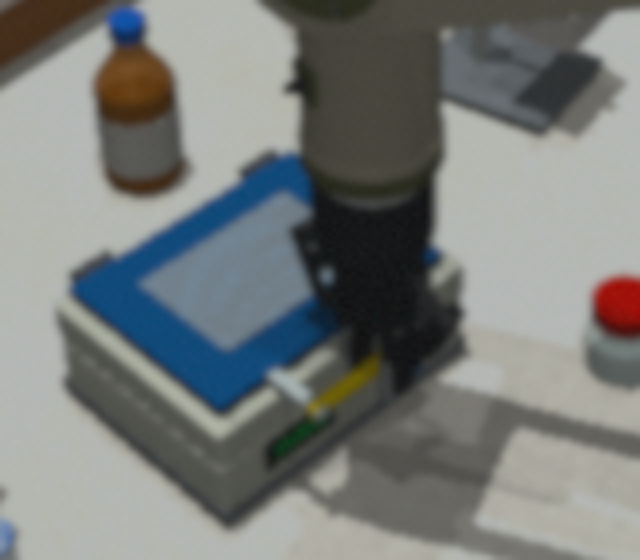

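The bar sits centred between the fingers. I'll close lightly.

>>> send_rows --dp '[[0,0,-2],[0,0,-2],[0,0,-2],[0,0,-2],[0,0,-2]]' --rot '[[0,0,0],[0,0,0],[0,0,0],[0,0,0],[0,0,0]]' --jaw 5 --force 25

```text
time: 15.58
tool_pos: [443.0, 197.9, 91.2]
tcp_rot: [-180.0, 0.0, -6.3]
ft_force: [-8.5, -1.4, 11.9]
finger_gap: 11.1
```

Run:
```python
import numpy as np
u=np.array([.9942,-.107])
for a in range(0,91,5):
    t=np.radians(a);f=200*(1-np.cos(t));print(a,(u*f).round(1),(200*np.sin(t)).round(1))
```

```text
0 [ 0. -0.] 0.0
5 [ 0.8 -0.1] 17.4
10 [ 3.  -0.3] 34.7
15 [ 6.8 -0.7] 51.8
20 [12.  -1.3] 68.4
25 [18.6 -2. ] 84.5
30 [26.6 -2.9] 100.0
35 [36.  -3.9] 114.7
40 [46.5 -5. ] 128.6
45 [58.2 -6.3] 141.4
50 [71.  -7.6] 153.2
55 [84.8 -9.1] 163.8
60 [ 99.4 -10.7] 173.2
65 [114.8 -12.4] 181.3
70 [130.8 -14.1] 187.9
75 [147.4 -15.9] 193.2
80 [164.3 -17.7] 197.0
85 [181.5 -19.5] 199.2
90 [198.8 -21.4] 200.0
```

>>> send_rows --dp '[[0.2,0,9],[1,0,20],[3,-0.3,34.7],[6.8,-0.7,51.8],[12,-1.3,68.4]]' --rot '[[0,0,0],[0,0,0],[0,0,0],[0,0,0],[0,0,0]]'

```text
time: 16.2
tool_pos: [454.0, 196.5, 159.0]
tcp_rot: [-180.0, 0.2, -6.3]
ft_force: [-5.1, 4.4, -1.1]
finger_gap: 10.7
```

Run:
```python
from h import *
s=r.sense();print(s['tool_pos'],s['tcp_rot'],s['ft_force'],s['wrist_torque'],s['finger_gap'])
d=snap('side','side11')
cv2.imwrite('pics/side11c.png',cv2.resize(cv2.cvtColor(d['pixels'][220:380,220:380],cv2.COLOR_RGB2BGR),None,fx=3.5,fy=3.5,interpolation=cv2.INTER_CUBIC))
```

```text
[454.0311216  196.52408083 159.00586121] [-1.79980086e+02  1.59033588e-01 -6.33498792e+00] [-5.09590255  4.44874268 -1.06106697] [0.78966925 0.86143355 0.03752145] 10.73965281579884
```

View pics/side11c.png

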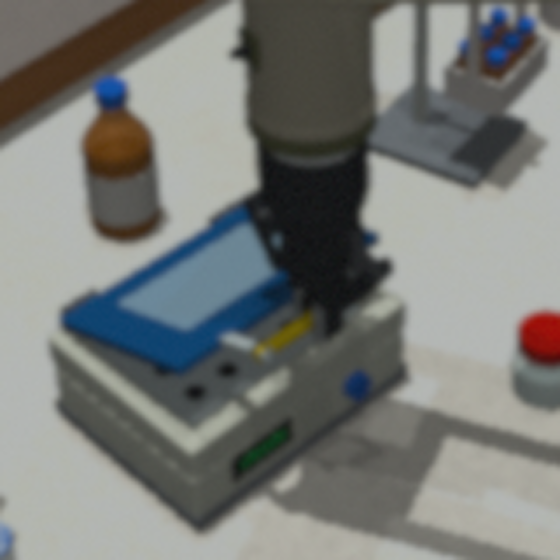

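>>> send_rows --dp '[[6.6,-0.7,16.1],[14.6,-1.6,31.6],[24,-2.6,46.3],[34.5,-3.7,60.2],[46.2,-5,73]]' --rot '[[0,0,0],[0,0,0],[0,0,0],[0,0,0],[0,0,0]]'

```text
time: 16.88
tool_pos: [498.5, 191.9, 233.8]
tcp_rot: [-180.0, 0.4, -6.3]
ft_force: [-23.4, 2.0, 18.5]
finger_gap: 10.7
```

>>> send_rows --dp '[[12.8,-1.3,11.8],[26.6,-2.8,22.4],[41.2,-4.4,31.8],[56.6,-6.1,39.9],[72.6,-7.8,46.5]]' --rot '[[0,0,0],[0,0,0],[0,0,0],[0,0,0],[0,0,0]]'

```text
time: 17.5
tool_pos: [574.8, 183.7, 281.5]
tcp_rot: [-179.9, -0.2, -6.3]
ft_force: [-0.6, 2.6, 0.8]
finger_gap: 10.9
```

Run:
```python
from h import *
s=r.sense();print(s['tool_pos'],s['tcp_rot'],s['ft_force'],s['wrist_torque'],s['finger_gap'])
d=snap('side','side12')
cv2.imwrite('pics/side12c.png',cv2.resize(cv2.cvtColor(d['pixels'][180:380,220:420],cv2.COLOR_RGB2BGR),None,fx=3,fy=3,interpolation=cv2.INTER_CUBIC))
```

```text
[574.78754165 183.71708759 281.47117741] [-1.79907375e+02 -1.75054021e-01 -6.33030312e+00] [-0.58839918  2.59371547  0.8231961 ] [0.46861457 0.25532922 0.06184335] 10.936367199284996
```

View pics/side12c.png

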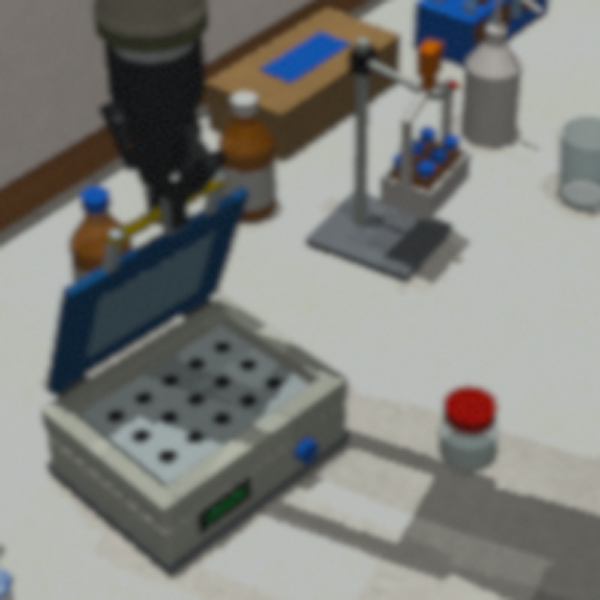

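>>> send_rows --dp '[[13.2,-1.4,4.3],[26.7,-2.9,7.7],[38.6,-4.2,9.9],[49,-5.3,11.2],[57.6,-6.2,11.8]]' --rot '[[0,0,0],[0,0,0],[0,0,0],[0,0,0],[0,0,0]]'

```text
time: 18.18
tool_pos: [632.4, 177.5, 291.3]
tcp_rot: [-179.9, -0.1, -6.3]
ft_force: [-1.2, 4.5, 6.3]
finger_gap: 11.2
```

>>> send_rows --dp '[[4,-0.4,0.1],[7,-0.8,0.2],[9,-1,0.2],[9.5,-1,0.2],[9.5,-1,0.2]]' --rot '[[0,0,0],[0,0,0],[0,0,0],[0,0,0],[0,0,0]]'

```text
time: 18.8
tool_pos: [641.6, 176.5, 291.2]
tcp_rot: [-179.9, -0.1, -6.3]
ft_force: [-0.6, 3.9, 5.9]
finger_gap: 10.8
```

Run:
```python
from h import *
s=r.sense();print(s['tool_pos'],s['tcp_rot'],s['ft_force'],s['wrist_torque'],s['finger_gap'])
d=snap('wrist','w13');snap('top','top13');d=snap('side','side13')
cv2.imwrite('pics/side13c.png',cv2.resize(cv2.cvtColor(d['pixels'][160:380,220:440],cv2.COLOR_RGB2BGR),None,fx=2.7,fy=2.7,interpolation=cv2.INTER_CUBIC))
S=V('side13');h,sa,b=cv2.split(S.hsv);q=S.pts((h>=95)&(h<=120)&(sa>90))
q=q[(abs(q[:,0]-642)<60)&(abs(q[:,1]-176)<120)&(q[:,2]>105)&(q[:,2]<290)]
n=np.array([.9942,-.107]);H=np.array([642.6,176.1])
x=(q[:,:2]-H)@n;z=q[:,2]-95;print(len(q),np.median(x))
A=np.polyfit(z,x,1);print('fit x=',A,'angle deg from vertical',90+np.degrees(np.arctan(A[0])))
for a in range(10,170,20):
    k=(z>a)&(z<a+20);print(a,k.sum(),np.median(x[k]) if k.any() else None)
```

```text
[641.63126601 176.50472387 291.17027976] [-1.79938132e+02 -1.13697016e-01 -6.33619838e+00] [-0.59153419  3.93690024  5.9233906 ] [0.73737092 0.20963536 0.05085922] 10.842133179837939
1722 -6.311398773935307
fit x= [ 3.35850860e-03 -6.55294963e+00] angle deg from vertical 90.19242764492026
10 274 -6.326946796417639
30 230 -6.582606418388924
50 128 -6.234068599623044
70 118 -6.227029882472097
90 131 -6.390918075776778
110 184 -6.302395511633036
130 380 -6.3758367368417215
150 276 -5.92144473693039
```

View pics/side13c.png

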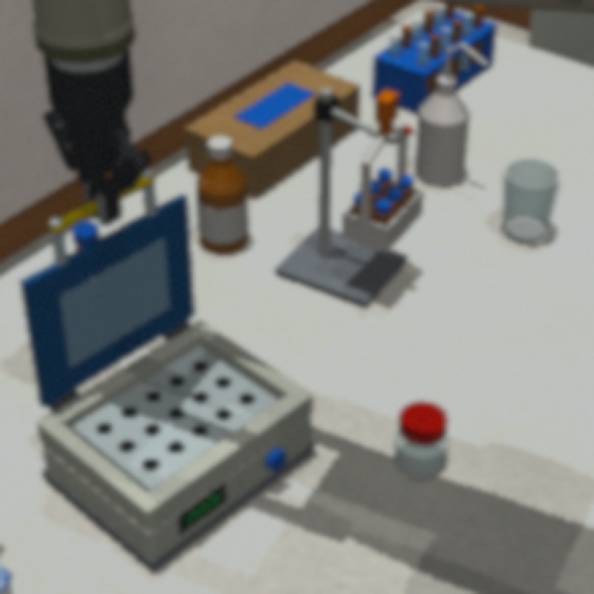

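View pics/w13.png

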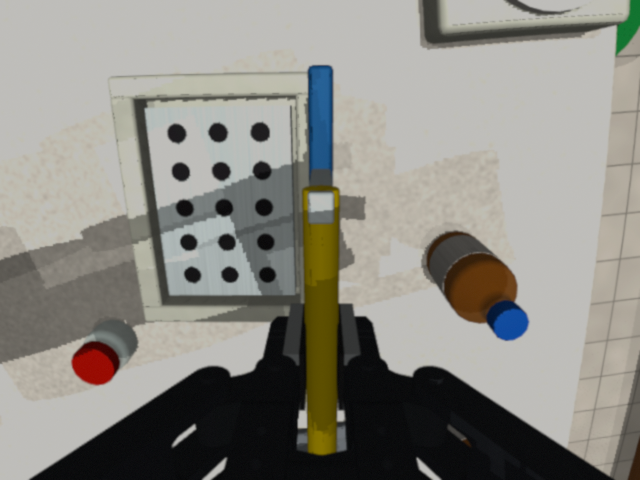

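The cover stands vertical (fitted at 90.2°) and is held between the fingers. The carrier still hangs upright. I'll hold briefly, then check the bystanders.

>>> send_rows --dp '[[0,0,0],[0,0,0],[0,0,0],[0,0,0],[0,0,0]]' --rot '[[0,0,0],[0,0,0],[0,0,0],[0,0,0],[0,0,0]]'

```text
time: 19.58
tool_pos: [641.6, 176.5, 291.1]
tcp_rot: [-179.9, -0.1, -6.3]
ft_force: [-0.7, 5.3, 5.2]
finger_gap: 10.9
```

Run:
```python
from h import *
s=r.sense();print(s['time'],s['tool_pos'],s['ft_force'],s['finger_gap'],np.abs(s['qd']).max())
snap('side','side14');S=V('side14');h,sa,b=cv2.split(S.hsv);q=S.pts((h>=95)&(h<=120)&(sa>90))
q=q[(abs(q[:,0]-642)<60)&(abs(q[:,1]-176)<120)&(q[:,2]>105)&(q[:,2]<290)]
x=(q[:,:2]-[642.6,176.1])@[.9942,-.107];A=np.polyfit(q[:,2]-95,x,1);print(90+np.degrees(np.arctan(A[0])))
h,sa,b=cv2.split(S.hsv);q=S.pts((h>=3)&(h<=18)&(sa>140)&(b>40));q=q[(q[:,2]>225)&(abs(q[:,1]+198)<40)&(abs(q[:,0]-575)<50)];print('carrier grip',len(q),np.median(q,0),q[:,2].max())
a=V('side0').px.astype(int);c=np.abs(a-S.px).max(2)
for n,(u,v) in dict(amberA=(254,270),amberB=(302,238),jar=(376,318),beaker=(416,236),wash=(384,212),spray=(194,345),cyl=(222,400)).items(): print(n,np.median(c[v-6:v+7,u-6:u+7]))
```

```text
19.575 [641.58057934 176.52661251 291.13758329] [-0.66662762  5.29451713  5.17407683] 10.91645740023193 0.0986524359432908
90.19172669487739
carrier grip 70 [ 571.20311854 -189.79322015  257.47748047] 267.9308471421152
amberA 35.0
amberB 6.0
jar 8.0
beaker 9.0
wash 7.0
spray 6.0
cyl 9.0
```

```bash
python3 -c "
from bench import job
print(job.hand_in())"
```

```text
the job is handed in; nothing more can be done
None
```

The carrier now hangs by its handle on the hook, let go of. The cover stands straight up with its yellow bar held between the fingers at about 25 N. I handed the job in at about 19.6 s of the allowed 69 s.

**Last checks:**
- **Cover:** a fit to the panel's depth points gave 90.2° (1.574 rad) in two pictures about 0.8 s apart, and the arm was still.
- **Grip:** the opening read 10.9 mm on the 12 mm bar. The wrist felt about 7 N.
- **Carrier:** it looked upright in the last side view I opened. Its handle was at about 210 mm just after release, and the grip was still at that height at the end.
- **Bystanders:** six of the seven showed no change in the side view.
- **amber_a:** it differed in that comparison (35 against 6–9 for the others), which I put down to the raised cover now standing in front of it. It looked upright in the last wrist view and the arm did not go near it, but I did not measure its position.

The highest push seen was about 30 N, halfway through swinging the cover up.

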